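# Set the clutch of the shop's cordless screwdriver

### The job

The cordless screwdriver leaning in its charging stand is about to be used on the shelf fittings. Turn its numbered clutch collar until 6 has clicked in under the yellow index tab, then let go, leaving the other things on the counter where they are.

Things in the scene. Friction and masses are not known exactly. Their poses are not given: they have to be found in the camera images.
- clutch_collar (a joint): numbered clutch collar: angle in rad, positive anticlockwise seen from its front (right-hand about z of point collar_grip). White 1 to 7 on its black skirt, 24 deg apart, each a click stop; the one at the yellow index tab is set. Number n is at 0.419 x (n - 1); stops just past 1 and 7. Anticlockwise brings higher numbers. A click takes 0.14 N m; let go near a number, it snaps in.
- collar_grip (a point): point on the collar's axis, a good TCP place. z: out along the axis, 35 deg off vertical, leaning to the stand's front; x: towards the index tab; it does not turn. Ribbed grey grip of 40 mm diameter from 22 mm below (there the skirt, 74 mm across, begins) to 11 mm above; then steel chuck (24 mm across) to 19 mm and bit to 27 mm above. TCP here: fingertips about 3 mm off the skirt.
- driver_stand: charging stand fixed to the counter; a blue cordless screwdriver is fixed in it, leaning nose up towards the stand's front (-x). Grey base 180x120x14 mm; origin at the centre of its underside, z up. The middle of the screwdriver's front face (82 mm across, the collar turns on it) is at (-45, 0, 150) mm.
- index_tab (a point): top of the small fixed yellow index tab (7 mm wide) on the rim of the screwdriver's front face, 45 mm from the collar's axis on the upper, far side.
- calculator: black desk calculator, 118x76x14 mm, lying flat; bystander, origin at the centre of its underside
- tape_clear_roll: roll of pale packing tape lying flat, 98 mm across, 36 mm high; bystander, origin at the centre of its underside
- usb_charger: white USB charger block, 69x40x26 mm; bystander, origin at the centre of its underside
- mint_b: small white carton standing upright, 22x56x88 mm; bystander, origin at the centre of its underside
- lighter_red: red pocket lighter lying flat, 81x25x12 mm; bystander, origin at the centre of its underside
There are look-alikes about, which are no part of the job. What is meant by the driver_stand is not green, and is the larger of those in its own colour.

How it is judged (in metres and radians):
At the end, for the whole second after the job is handed in: The collar rests with number 6 at the index tab (joint at 2.094 rad, within 0.13 rad), not turning (value of joint clutch_collar between 1.964 and 2.224 rad and velocity of joint clutch_collar between -0.1 and 0.1 rad/s); the robot touches nothing.
It fails at once if a bystander on the counter is shifted by more than 30 mm (distance of any of calculator, tape_clear_roll, usb_charger, mint_b, lighter_red from where it was at the start of the episode above 0.03 m).
It also fails if it takes over 45 s, if anything falls off the work surface, if the arm or the gripper's body presses on something with over 40 N, if the wrist force passes 120 N, or if a joint passes its speed limit or range.

### The arm

A 6-joint arm with a two-finger parallel gripper is mounted at the origin on a cart in front of the work surface, level with it; the furniture and walls round the work are solid. World frame = base frame: x ahead of the robot, y to its left, z up, the work surface at z = 0. Lengths are in mm, angles in rad, forces in N, time in s.
With the tool pointing down it reaches from about 350 to 975 mm from the base axis. Payload 7.1 kg.
Tool frame: the origin (TCP) lies between the finger pads, 19 mm behind the fingertips; this is the grasp point; z points along the fingers, y is the line along which they close (so a half turn about z gives the same grasp; the last joint's range is limited). The gripper opens to 88 mm and grips with 3 to 60 N. Pads are 20 mm wide; open, the fingers measure 115 mm over their backs; the gripper's body (75 mm by 178 mm) begins 61 mm behind the grasp point.
Start: joints at [-1.368, 0.423, 1.63, -0, 1.089, -0.019], TCP at [137.511, -609.669, 241.375] pointing down, gripper open.
Joint ranges: [-3, 3], [-0.9, 2.11], [0.09, 2.58], [-1.31, 4.45], [0.11, 2.69], [-2.54, 2.54]. Speed limits (rad/s): [2.39, 2.39, 3.01, 3.14, 3.14, 3.14].

### API

Orientations are given as a rotation vector (axis times angle).
In Python, from workcell import ctrl gives the robot as it stands.
- The arm moves only by the shell command python3 -m pendant 'ROWS'. ROWS is a JSON object of lists of equal length, an entry for each row: "grip": the opening, from -1 (shut) to 1 (fully open); "linear": the shift along the tool's x, y, z in mm, a list of three; "angular": the turn, a rotation vector about the tool's x, y, z in rad, a list of three. In form: {"grip": [grip, ...], "linear": [[tx, ty, tz], ...], "angular": [[ax, ay, az], ...]}. A call has 1 to 12 rows; each row shifts and turns the commanded pose from where the row before left it, along the tool's axes as they then stand; what a row does not reach is not made up. A row lasts 1/12 s, in which the tool goes at most 41.7 mm and 7.16 degrees, less where a joint would pass 70% of its speed; a pose out of reach is approached as far as the arm can. A call with a gripper value outside its range is refused whole. The fingers move at their own pace and stop on an object; the grip force is fixed at half the most. Time passes only in rows, so rows that do not move let the fingers close. It gives the time, the measured TCP pose, the force, the opening and the grip force at its end, in the units of the state.
- ctrl.get_obs(): the state, without advancing time (a new reading comes with each control period).
- ctrl.get_image(name): name is "scene" or "top"; returns the picture (420x560x3 uint8, red, green, blue); there is no depth.
- ctrl.camera_params(name): a dict with "vfov" (degrees; the focal length in pixels is half the picture's height over the tangent of half this angle, whatever the lens; pixels are square), "cx", "cy" (the principal point, pixels), "k1" (the pictures are not rectified: a ray, as slopes to the right and down, at radius r is drawn at 1 + k1 r^2 times it, then the intrinsics apply), "R" (3x3) and "t" (3): a world point X has camera coordinates R X + t. Camera axes: x right, y down, z forward; pixel columns grow to the right and rows downward; lengths in mm; the calibration is good to about 2 mm. A picture is of the moment at which its call begins. camera_params takes no time and is no camera call.
- ctrl.close_job(): hands the job in; it is judged then, once.
The state is a dict: "t": time; "qpos": joint angles; "qvel": joint speeds; "joint_torque": joint torques, N m; "ee_pos": TCP position; "orientation": TCP orientation; "ft_force": force on the tool from outside, world axes, zero at the start; "moment": the same for the moment, N m; "width": finger opening in mm; "grasp_force": force on a finger pad.
Only numpy, scipy, OpenCV 4.12 (cv2) and the standard library are available. Lean on these libraries where they do the work, as an engineer would, in place of code of your own. Each camera call takes 0.05 s, during which the arm holds its last target. There are 200 camera calls.

## Working session

There is one attempt and no reset: what is moved stays moved. The work goes in short steps, Python scripts to look and compute and a shell command to move; the robot and the scene stay as the last step left them, time stands still between calls to the robot, and variables do not carry over. Pictures are saved under pics/ and viewed, at most 10 in all, crops included, and the job is handed in when it is done.

```bash
mkdir -p pics; python3 - <<'E'
from workcell import ctrl
import cv2,numpy as np
for n in("scene","top"):
    cv2.imwrite(f"pics/{n}0.png",ctrl.get_image(n)[:,:,::-1])
    p=ctrl.camera_params(n);print(n,{k:np.round(v,3).tolist() for k,v in p.items()}, np.round(-np.array(p["R"]).T@p["t"]))
print(ctrl.get_obs())
E
```

```text
scene {'vfov': 53.832, 'cx': 285.49, 'cy': 213.732, 'k1': 0.016, 'R': [[-0.898, -0.439, -0.013], [-0.192, 0.418, -0.888], [0.395, -0.795, -0.46]], 't': [491.004, 271.087, 769.532]} [189. 714. 601.]
top {'vfov': 55.575, 'cx': 285.452, 'cy': 214.546, 'k1': -0.112, 'R': [[0.029, -1.0, -0.007], [-0.989, -0.027, -0.148], [0.148, 0.011, -0.989]], 't': [-120.001, 575.481, 971.001]} [ 429. -115. 1045.]
{'t': 0.1, 'qpos': array([-1.36798997e+00,  4.23742434e-01,  1.63057481e+00, -1.39854840e-05,
        1.08857551e+00, -1.90033149e-02]), 'qvel': array([-4.48620295e-04, -2.04372761e-03, -1.28916199e-03, -7.46572578e-04,
       -5.30084498e-05, -2.34696300e-04]), 'joint_torque': array([-6.27737918e-04, -5.45615458e+01, -2.74323767e+01,  6.44977251e-02,
        1.88694312e-02, -2.60114933e-05]), 'ee_pos': array([ 137.42609817, -609.24344716,  240.70836304]), 'orientation': array([-3.12100517e+00, -3.47570976e-01,  2.06705834e-04]), 'ft_force': array([-0.02367839,  0.55361711,  0.21677448]), 'moment': array([-0.01858988, -0.04978457,  0.00700033]), 'grasp_force': 0.0, 'width': 87.47894096637864}
```

View pics/scene0.png

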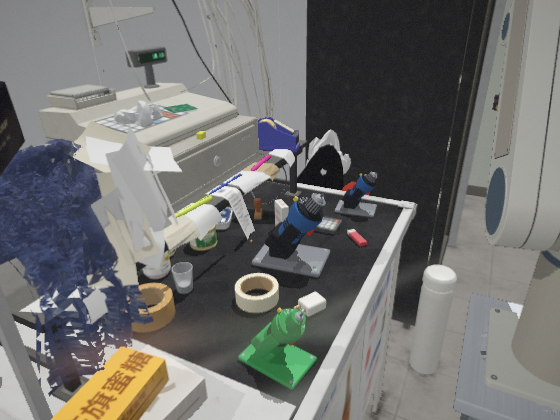

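View pics/top0.png

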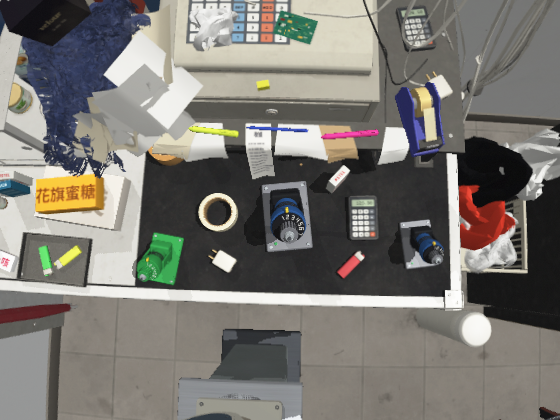

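Three stands could be taken for it: the green one (top 158,258), the larger blue one on a grey base (288,215) and the smaller blue one (422,245). I choose the one at (288,215) and will check it in a close crop.

```bash
cat > h.py <<'E'
from workcell import ctrl
import cv2,numpy as np
def cam(n):
    p=ctrl.camera_params(n);f=210/np.tan(np.radians(p["vfov"]/2))
    return p,f
def ray(n,u,v):
    p,f=cam(n);d=np.array([(u-p["cx"])/f,(v-p["cy"])/f]);s=d.copy()
    for _ in range(20): s=d/(1+p["k1"]*(s@s))
    R=np.array(p["R"]);return -R.T@np.array(p["t"]),R.T@np.array([*s,1])
def onz(n,u,v,z):
    c,d=ray(n,u,v);return c+d*(z-c[2])/d[2]
def proj(n,X):
    p,f=cam(n);c=np.array(p["R"])@X+np.array(p["t"]);s=c[:2]/c[2];s=s*(1+p["k1"]*(s@s))
    return s*f+[p["cx"],p["cy"]]
def two(a,b):
    (c1,d1),(c2,d2)=ray("top",*a),ray("scene",*b)
    k=np.linalg.lstsq(np.c_[d1,-d2],c2-c1,rcond=None)[0]
    P,Q=c1+k[0]*d1,c2+k[1]*d2;return (P+Q)/2,np.linalg.norm(P-Q)
E
python3 - <<'E'
import cv2,numpy as np
a=cv2.imread("pics/top0.png")[170:260,248:328];b=cv2.imread("pics/scene0.png")[180:280,245:345]
r=lambda i,s:cv2.resize(i,s,interpolation=cv2.INTER_CUBIC)
cv2.imwrite("pics/crop0.png",np.hstack([r(a,(400,450)),r(b,(400,400))[:, :] if 0 else cv2.copyMakeBorder(r(b,(400,400)),0,50,0,0,cv2.BORDER_CONSTANT)]))
E
```

```text
(no output)
```

View pics/crop0.png

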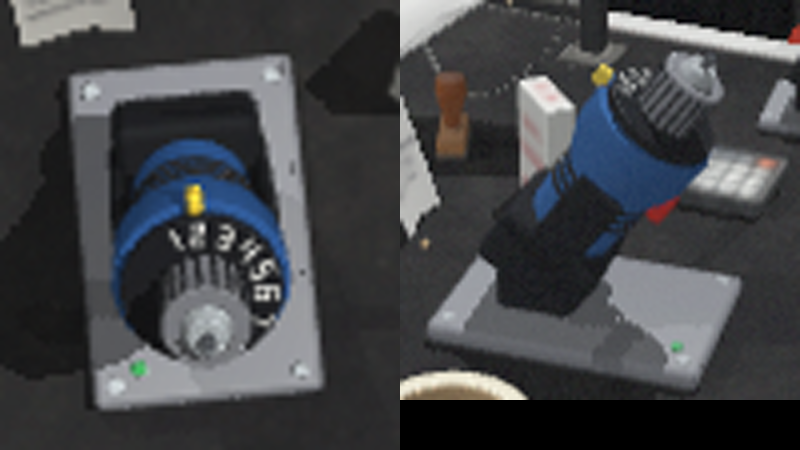

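```bash
cat >> h.py <<'E'
def yellow(img,box):
    h=cv2.cvtColor(img,cv2.COLOR_RGB2HSV);m=cv2.inRange(h,(22,140,120),(34,255,255))
    x0,y0,x1,y1=box;k=np.zeros_like(m);k[y0:y1,x0:x1]=m[y0:y1,x0:x1];ys,xs=np.nonzero(k);return xs.mean(),ys.mean(),len(xs)
E
python3 - <<'E'
from h import *
C=np.array([onz("top",248+x/5,170+y/5,14) for x,y in[(70,73),(290,57),(323,385),(97,404)]])
print(C.round(1)); print([np.linalg.norm(C[i]-C[i-1]).round(1) for i in range(4)]); c=C.mean(0)
v=(C[2]+C[3]-C[0]-C[1])[:2]; w=(C[0]-C[1]+C[3]-C[2])[:2]; print("centre",c,"front yaw",np.arctan2(v[1],v[0]),"left yaw+90",np.arctan2(w[1],w[0])+np.pi/2)
T,S=[cv2.imread(f"pics/{n}0.png")[:,:,::-1].copy() for n in("top","scene")]
a,b=yellow(T,(275,195,300,220)),yellow(S,(288,190,306,206)); print(a,b,two(a[:2],b[:2]))
# predicted: front dir f
for yaw in(np.arctan2(v[1],v[0]),):
    f=np.array([np.cos(yaw),np.sin(yaw),0]);s,co=np.sin(np.radians(35)),np.cos(np.radians(35))
    z=f*s+[0,0,co]; x=-f*co+np.array([0,0,s])
    F=np.array([c[0],c[1],0])+45*f+[0,0,150]
    print("face",F,"z",z,"x",x)
    for o in(0,4,8): 
        P=F+45*x+o*z; print("tab",P,proj("top",P),proj("scene",P))
    for L in (40,60,70,80): print(L,proj("top",F+L*z),proj("scene",F+L*z))
E
```

```text
[[ 661.4  -39.    14. ]
 [ 673.2 -155.3   14. ]
 [ 500.  -176.    14. ]
 [ 486.9  -59.5   14. ]]
[np.float64(175.6), np.float64(116.9), np.float64(174.4), np.float64(117.3)]
centre [ 580.37149821 -107.44727559   14.        ] front yaw -3.023551184744813 left yaw+90 3.2482882575923986
(np.float64(286.4), np.float64(209.46666666666667), 15) (np.float64(295.06666666666666), np.float64(198.46666666666667), 15) (array([ 570.54408297, -106.95419893,  173.30959702]), np.float64(0.11628589555293883))
face [ 535.68464459 -112.74681454  150.        ] z [-0.56958503 -0.06754868  0.81915204] x [0.81345172 0.09646951 0.57357644]
tab [ 572.28997208 -108.40568637  175.81093964] [287.06518629 208.49810456] [294.68590253 197.17443403]
tab [ 570.01163197 -108.6758811   179.08754781] [287.154335   209.27942813] [295.58560966 196.06725098]
tab [ 567.73329186 -108.94607582  182.36415599] [287.2442141  210.06717089] [296.48928729 194.95517978]
40 [289.52865964 235.04737282] [318.67361953 197.77396179]
60 [290.04142977 239.64904431] [323.58409952 192.07319152]
70 [290.30591215 242.02273761] [326.08159179 189.1738472 ]
80 [290.57601368 244.44699645] [328.60793039 186.24107898]
```

```bash
cat >> h.py <<'E'
yaw=-3.0236;f=np.array([np.cos(yaw),np.sin(yaw),0]);s35,c35=np.sin(np.radians(35)),np.cos(np.radians(35))
Z=f*s35+[0,0,c35]; X=-f*c35+np.array([0,0,s35]); Y=np.cross(Z,X)
F=np.array([535.5,-112.0,149.])
E
python3 - <<'E'
from h import *
out=[]
for n,(x0,y0) in(("top",(258,195)),("scene",(283,182))):
    i=cv2.resize(cv2.imread(f"pics/{n}0.png")[y0:y0+55,x0:x0+50],None,fx=8,fy=8,interpolation=cv2.INTER_CUBIC)
    h=10
    for L,r,c in((h,37,(0,0,255)),(h+33+0,20,(0,255,0)),(h+41,12,(255,0,255)),(h+49,1,(0,255,255))):
        q=[(proj(n,F+L*Z+r*(np.cos(a)*X+np.sin(a)*Y))-[x0,y0]+.5)*8 for a in np.linspace(0,6.28,40)]
        cv2.polylines(i,[np.int32(q)],True,c,1)
    out.append(i)
cv2.imwrite("pics/ov.png",np.hstack(out))
E
```

```text
(no output)
```

View pics/ov.png

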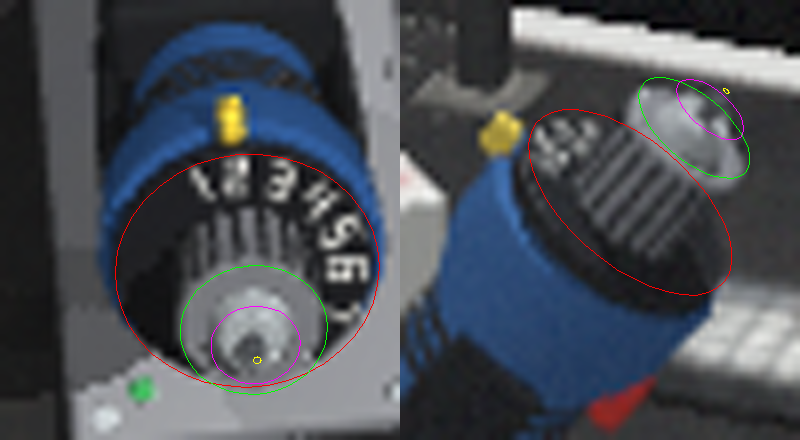

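The larger blue stand is confirmed: yellow tab at top (287,209), number 2 beneath it, and the grip end at about top (289,235) and scene (319,198). Next I triangulate the grip end.

```bash
python3 - <<'E'
from h import *
from scipy.spatial.transform import Rotation as Ro
for nm,a,b,o in(("grip end",(252,325),(688,135),33),("bit",(250,350),(713,112),49),):
    P,e=two((258+a[0]/8-.5,195+a[1]/8-.5),(283+(b[0]-400)/8-.5,182+b[1]/8-.5)); d=P-F
    print(nm,P.round(1),e.round(2),"h",d@Z-o,"x",d@X,"y",d@Y)
h=7; G=F+(h+22)*Z
fx=-f; x=np.cross([0,0,1],fx); tz=-Z; R=Ro.from_matrix(np.c_[x,np.cross(tz,x),tz])*Ro.from_rotvec([0,0,.84])
o=ctrl.get_obs(); R0=Ro.from_rotvec(o["orientation"]); T=G+100*Z
print("G",G,"pre",T,"tool-frame shift",R0.inv().apply(T-o["ee_pos"]),"rot",(R0.inv()*R).as_rotvec(), "finaltoolframe shift",R.inv().apply(T-o["ee_pos"]))
E
```

```text
grip end [ 512.8 -114.3  181.7] 0.05 h 6.8549145009403745 x 0.08926684753085823 y 0.38728392596404726
bit [ 505.1 -114.   190.8] 0.1 h 2.6948359643400153 x -0.922118075327333 y 1.6131625827890255
G [ 518.98193859 -113.95810543  172.75540928] pre [ 462.02310613 -120.71019313  254.67061371] tool-frame shift [ 424.12250976 -405.16987398  -13.43027355] rot [-0.25280256  0.5670664  -0.60748639] finaltoolframe shift [ 535.96856906 -119.77026454  206.43565349]
```

```bash
python3 -m pendant '{"grip":[1,1,1,1,1,1,1,1,1,1,1,1],"linear":[[26.5,-25.3,-3],[26.5,-25.3,-3],[26.5,-25.3,-3],[26.5,-25.3,-3],[26.5,-25.3,-3],[26.5,-25.3,-3],[26.5,-25.3,-3],[26.5,-25.3,-3],[26.5,-25.3,-3],[26.5,-25.3,-3],[26.5,-25.3,-3],[26.5,-25.3,-3]],"angular":[[0,0,0],[0,0,0],[0,0,0],[0,0,0],[0,0,0],[0,0,0],[0,0,0],[0,0,0],[0,0,0],[0,0,0],[0,0,0],[0,0,0]]}'
python3 -m pendant '{"grip":[1,1,1,1,1,1,1,1,1,1,1,1],"linear":[[26.5,-25.3,0],[26.5,-25.3,0],[26.5,-25.3,0],[26.5,-25.3,0],[0,0,0],[0,0,0],[0,0,0],[0,0,0],[0,0,0],[0,0,0],[0,0,0],[0,0,0]],"angular":[[0,0,0],[0,0,0],[0,0,0],[0,0,0],[-0.031,0.071,-0.076],[-0.031,0.071,-0.076],[-0.031,0.071,-0.076],[-0.031,0.071,-0.076],[-0.031,0.071,-0.076],[-0.031,0.071,-0.076],[-0.031,0.071,-0.076],[-0.031,0.071,-0.076]]}'
cat >> h.py <<'E'
from scipy.spatial.transform import Rotation as Ro
G=F+29*Z
_x=np.cross([0,0,1],-f)
def goal(d,a):  # tool pose d mm out, turned a about tool z from neutral
    return G+d*Z, Ro.from_matrix(np.c_[_x,np.cross(-Z,_x),-Z])*Ro.from_rotvec([0,0,a])
def delta(d,a):
    o=ctrl.get_obs();R0=Ro.from_rotvec(o["orientation"]);P,R=goal(d,a)
    print("lin",R0.inv().apply(P-o["ee_pos"]).round(1),"rot",(R0.inv()*R).as_rotvec().round(3),"q",o["qpos"].round(2),"w",o["width"].round(1),"gf",round(o["grasp_force"],1),"F",o["ft_force"].round(1),"M",o["moment"].round(2),"t",o["t"])
E
python3 -c "
from h import *
delta(100,.84)"
```

```text
t: 1.1
ee_pos: [381.4, -241.8, 277.4]
orientation: [-3.122, -0.347, 0.0]
ft_force: [0.8, -0.2, 0.1]
width: 88.1
grasp_force: 0.0
t: 2.1
ee_pos: [461.5, -119.6, 276.7]
orientation: [2.662, 1.107, 0.782]
ft_force: [0.4, 0.9, -0.8]
width: 87.8
grasp_force: 0.0Traceback (most recent call last):
  File "<string>", line 3, in <module>
    delta(100,.84)
    ~~~~~^^^^^^^^^
  File "h.py", line 32, in delta
    print("lin",R0.inv().apply(P-o["ee_pos"]).round(1),"rot",(R0.inv()*R).as_rotvec().round(3),"q",o["qpos"].round(2),"w",o["width"].round(1),"gf",round(o["grasp_force"],1),"F",o["ft_force"].round(1),"M",o["moment"].round(2),"t",o["t"])
                                                                                                                          ^^^^^^^^^^^^^^^^
AttributeError: 'float' object has no attribute 'round'
```

```bash
sed -i 's/o\["width"\].round(1)/round(o["width"],1)/' h.py; python3 -c "
from h import *
delta(100,.84)"
```

```text
lin [-9.4 -6.2 19. ] rot [-0.034  0.049 -0.059] q [-0.45 -0.01  2.22  0.58  0.53 -0.11] w 87.8 gf 0.0 F [ 0.4  0.9 -0.8] M [-0.06  0.16 -0.02] t 2.1
```

```bash
python3 -m pendant '{"grip":[1,1,1],"linear":[[-9.4,-6.2,19],[0,0,0],[0,0,0]],"angular":[[-0.034,0.049,-0.059],[0,0,0],[0,0,0]]}'; python3 -c "
from h import *
delta(40,.84)"
```

```text
t: 2.35
ee_pos: [462.4, -118.8, 264.0]
orientation: [2.628, 1.14, 0.823]
ft_force: [0.9, 0.7, -0.4]
width: 87.7
grasp_force: 0.0
lin [-4.3 -0.9 67.4] rot [-0.022  0.02  -0.031] q [-0.46  0.02  2.24  0.71  0.49 -0.28] w 87.7 gf 0.0 F [ 0.9  0.7 -0.4] M [-0.07  0.18  0.02] t 2.35
```

```bash
python3 -m pendant '{"grip":[1,1,1,1,1,1,1],"linear":[[-4.3,-0.9,0],[0,0,10],[0,0,15],[0,0,15],[0,0,15],[0,0,12],[0,0,0]],"angular":[[-0.022,0.02,-0.031],[0,0,0],[0,0,0],[0,0,0],[0,0,0],[0,0,0],[0,0,0]]}'; python3 - <<'E'
from h import *
delta(0,.84)
out=[]
for n,(x0,y0) in(("top",(240,170)),("scene",(270,140))):
    i=ctrl.get_image(n)[:,:,::-1][y0:y0+100,x0:x0+90]; out.append(cv2.resize(i,None,fx=4.4,fy=4.4,interpolation=cv2.INTER_CUBIC))
cv2.imwrite("pics/pre.png",np.hstack(out))
E
```

```text
t: 2.93
ee_pos: [499.7, -116.2, 207.0]
orientation: [2.582, 1.171, 0.855]
ft_force: [0.3, 1.0, 0.6]
width: 87.4
grasp_force: 0.0
lin [-2.9 -2.4 39.1] rot [-0.    -0.002  0.002] q [-0.42  0.19  2.25  1.1   0.34 -0.69] w 87.4 gf 0.0 F [0.3 1.  0.6] M [-0.03  0.25 -0.01] t 2.9333
```

View pics/pre.png

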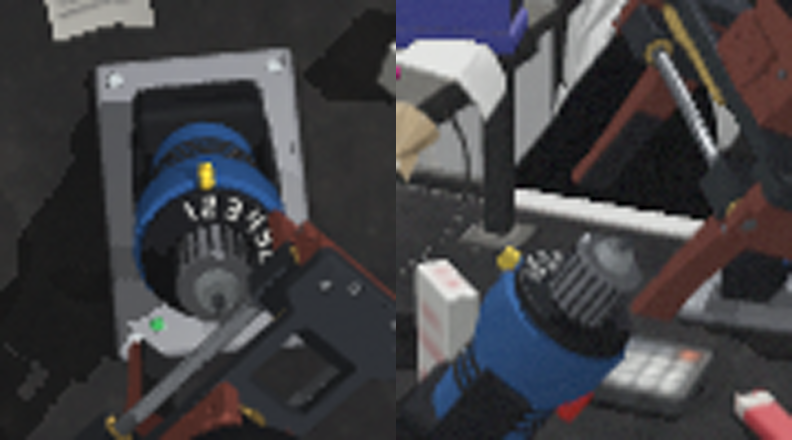

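Top view: tab at (287,209) with 2 set. The fingers straddle the chuck with clear space. Joint 6 would end up too close to its range limit, so I turn the tool +1.16 about z first.

```bash
python3 -m pendant '{"grip":[1,1,1,1,1,1,1,1,1,1,1,1],"linear":[[-2.9,-2.4,0],[0,0,0],[0,0,0],[0,0,0],[0,0,0],[0,0,0],[0,0,0],[0,0,0],[0,0,0],[0,0,0],[0,0,0],[0,0,0]],"angular":[[0,0,0],[0,0,0.116],[0,0,0.116],[0,0,0.116],[0,0,0.116],[0,0,0.116],[0,0,0.116],[0,0,0.116],[0,0,0.116],[0,0,0.116],[0,0,0.116],[0,0,0]]}'; python3 -c "
from h import *
delta(0,2.0)"
```

```text
t: 4.03
ee_pos: [495.8, -117.4, 206.9]
orientation: [-2.813, 0.443, -0.871]
ft_force: [-0.1, -0.1, -0.0]
width: 87.7
grasp_force: 0.0
lin [-0.8 -0.4 41.4] rot [-0.001 -0.004 -0.001] q [-0.43  0.19  2.26  1.11  0.34  0.45] w 87.7 gf 0.0 F [-0.1 -0.1 -0. ] M [0.02 0.28 0.05] t 4.0333
```

```bash
python3 -m pendant '{"grip":[1,1,1,1,1,1],"linear":[[-0.8,-0.4,8],[0,0,8],[0,0,8],[0,0,8],[0,0,6],[0,0,0]],"angular":[[0,0,0],[0,0,0],[0,0,0],[0,0,0],[0,0,0],[0,0,0]]}'; python3 -c "
from h import *
delta(0,2.0)"
```

```text
t: 4.53
ee_pos: [517.2, -113.9, 174.4]
orientation: [-2.817, 0.432, -0.87]
ft_force: [0.3, -0.1, 0.0]
width: 87.6
grasp_force: 0.0
lin [ 0.6 -0.   2.3] rot [-0.002 -0.003  0.006] q [-0.4   0.29  2.24  1.35  0.29  0.22] w 87.6 gf 0.0 F [ 0.3 -0.1  0. ] M [ 0.09  0.2  -0.02] t 4.5333
```

```bash
python3 -m pendant '{"grip":[-1,-1,-1,-1,-1,-1,-1,-1,-1,-1,-1,-1],"linear":[[0.6,0,0],[0,0,0],[0,0,0],[0,0,0],[0,0,0],[0,0,0],[0,0,0],[0,0,0],[0,0,0],[0,0,0],[0,0,0],[0,0,0]],"angular":[[0,0,0],[0,0,0],[0,0,0],[0,0,0],[0,0,0],[0,0,0],[0,0,0],[0,0,0],[0,0,0],[0,0,0],[0,0,0],[0,0,0]]}'; python3 -c "
from h import *
delta(0,2.0)"
```

```text
t: 5.53
ee_pos: [517.5, -113.2, 175.0]
orientation: [-2.814, 0.434, -0.869]
ft_force: [-0.8, 4.5, 3.4]
width: 39.4
grasp_force: 30.0
lin [0.3 1.  2.6] rot [-0.004 -0.002  0.004] q [-0.4   0.28  2.24  1.35  0.3   0.22] w 39.4 gf 30.0 F [-0.8  4.5  3.4] M [ 0.66 -0.13  0.43] t 5.5333
```

Gripped at 39.4 mm, matching the 40 mm grip. Now I turn the collar four clicks.

```bash
python3 -m pendant '{"grip":[-1,-1,-1,-1,-1,-1,-1,-1],"linear":[[0,0,0],[0,0,0],[0,0,0],[0,0,0],[0,0,0],[0,0,0],[0,0,0],[0,0,0]],"angular":[[0,0,-0.105],[0,0,-0.105],[0,0,-0.105],[0,0,-0.105],[0,0,-0.105],[0,0,-0.105],[0,0,-0.105],[0,0,-0.105]]}'; python3 -c "
from h import *
delta(0,1.16)"
python3 -m pendant '{"grip":[-1,-1,-1,-1,-1,-1,-1,-1,-1,-1,-1],"linear":[[0,0,0],[0,0,0],[0,0,0],[0,0,0],[0,0,0],[0,0,0],[0,0,0],[0,0,0],[0,0,0],[0,0,0],[0,0,0]],"angular":[[0,0,-0.105],[0,0,-0.105],[0,0,-0.105],[0,0,-0.105],[0,0,-0.105],[0,0,-0.105],[0,0,-0.105],[0,0,-0.105],[0,0,0],[0,0,0],[0,0,0]]}'; python3 -c "
from h import *
delta(0,.32)"
```

```text
t: 6.2
ee_pos: [517.6, -114.1, 175.0]
orientation: [2.806, 0.773, 0.913]
ft_force: [-0.5, 0.7, 2.9]
width: 39.0
grasp_force: 30.0
lin [-0.1 -0.1  2.6] rot [ 0.001 -0.003  0.009] q [-0.4   0.28  2.24  1.35  0.3  -0.62] w 39.0 gf 30.0 F [-0.5  0.7  2.9] M [ 0.09 -0.02 -0.25] t 6.2
t: 7.12
ee_pos: [518.3, -114.7, 175.4]
orientation: [2.106, 1.719, 0.728]
ft_force: [4.0, -1.0, 5.3]
width: 39.7
grasp_force: 30.0
lin [ 0.4 -1.1  2.6] rot [ 0.005 -0.001  0.001] q [-0.4   0.28  2.24  1.35  0.29 -1.45] w 39.7 gf 30.0 F [ 4.  -1.   5.3] M [-0.07 -0.79 -0.15] t 7.1167
```

Release, withdraw along the axis, and look.

```bash
python3 -m pendant '{"grip":[1,1,1,1,1,1,1,1,1,1,1,1],"linear":[[0,0,0],[0,0,0],[0,0,0],[0,0,0],[0,0,0],[0,0,0],[0,0,-15],[0,0,-20],[0,0,-20],[0,0,-20],[0,0,-20],[0,0,-15]],"angular":[[0,0,0],[0,0,0],[0,0,0],[0,0,0],[0,0,0],[0,0,0],[0,0,0],[0,0,0],[0,0,0],[0,0,0],[0,0,0],[0,0,0]]}'; python3 - <<'E'
from h import *
delta(100,.32)
out=[]
for n,(x0,y0) in(("top",(248,185)),("scene",(278,175))):
    i=ctrl.get_image(n)[:,:,::-1][y0:y0+70,x0:x0+66]; out.append(cv2.resize(i,None,fx=6,fy=6,interpolation=cv2.INTER_CUBIC))
cv2.imwrite("pics/post.png",np.hstack(out))
E
```

```text
t: 8.12
ee_pos: [453.4, -121.7, 265.4]
orientation: [2.104, 1.723, 0.726]
ft_force: [0.5, -0.6, 0.2]
width: 87.8
grasp_force: 0.0
lin [ 0.3  0.8 13.8] rot [ 0.003 -0.     0.003] q [-0.49 -0.    2.27  0.8   0.48 -0.95] w 87.8 gf 0.0 F [ 0.5 -0.6  0.2] M [-0.07  0.18 -0.  ] t 8.1167
```

View pics/post.png

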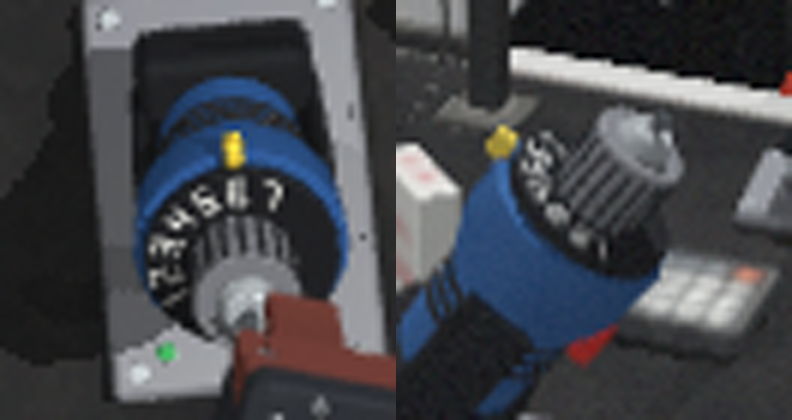

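The 6, at top (287.5,217), sits directly under the tab at (287,210), with 7 to its right. The gripper is clear.

```bash
python3 -c "
from workcell import ctrl
print(ctrl.close_job())"
```

```text
the job is handed in; nothing more can be done
None
```

The clutch collar now has 6 under the yellow index tab, confirmed in the last picture; the gripper is open and clear, only the collar was touched, and the job is handed in (no verdict was returned).

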